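# Set out the packing blocks from the flush-pocket drawer

### The arm

A 6-joint arm with a two-finger parallel gripper is mounted at the origin on a cart in front of the work surface, level with it; the furniture and walls round the work are solid. World frame = base frame: x ahead of the robot, y to its left, z up, the work surface at z = 0. Lengths are in m, angles in rad, forces in N, time in s.
With the tool pointing down it reaches from about 0.375 to 0.9 m from the base axis. Payload 3.1 kg.
Tool frame: the origin (TCP) lies at the centre of the arm's flange, where the gripper is bolted on; the fingertips stand 173 mm ahead of it and the grasp point (between the pads) lies 155 mm ahead of it; z points along the fingers, x is the direction in which the jaws open and shut, and the axes are right-handed (so a half turn about z gives the same grasp; the last joint's range is limited). The gripper opens to 85 mm and grips with 20 to 120 N. Pads are 22 mm wide; open, the fingers measure 114 mm over their backs; the gripper's body (76 mm by 85 mm) begins 54 mm behind the grasp point. The pads swing forward as they close: fully open they stand 13 mm farther back than shut.
Start: joints at [-1.498, 0.527, 1.433, -0, 1.181, -0.178], TCP at [0.156, -0.605, 0.405] pointing down, gripper open.
Joint ranges: [-3.08, 3.08], [-0.75, 2.2], [0.22, 2.44], [-1.43, 4.57], [0, 2.65], [-2.85, 2.85]. Speed limits (rad/s): [2.79, 2.79, 3.14, 3.14, 3.14, 3.14].

### API

Orientations are given as a unit quaternion [x, y, z, w].
In Python, from station import manip gives the robot as it stands.
- The arm moves only by the shell command python3 -m jog 'ROWS' [OPENING] [FORCE]. ROWS is JSON, a list that holds one entry, the list of rows, each a list of 4 numbers: the shift along the world's x, y, z in mm, then the turn about the world's z in degrees. A call has exactly 8 rows; each row shifts and turns the commanded pose from where the row before left it; what a row does not reach is not made up. A row lasts 1/8 s, in which the tool goes at most 62.5 mm and 10.7 degrees, less where a joint would pass 70% of its speed; a pose out of reach is approached as far as the arm can. A call is refused whole if a number of a shift passes 62.5 or a number of a turn 10.7, either way. A call with a gripper value outside its range is refused whole. OPENING is the opening in per cent of the stroke, from 0 (shut) to 100 (fully open), set as the call begins (- or left out, the last holds). The fingers move at their own pace and stop on an object; FORCE is the grip in N (left out, the last holds). Time passes only in rows, so rows that do not move let the fingers close, or fill a call up. It gives the time, the measured TCP pose, the force and the opening at its end, in the units of the state.
- manip.sense(): the state, without advancing time (a new reading comes with each control period).
- manip.snapshot(name): name is "scene" or "top" or "wrist"; returns the picture (420x560x3 uint8, red, green, blue); there is no depth.
- manip.camera_info(name): a dict with "fx", "fy", "cx", "cy" (pixels), "R" (3x3) and "t" (3): a world point X has camera coordinates R X + t. Camera axes: x right, y down, z forward; pixel columns grow to the right and rows downward; lengths in m; the calibration is good to about 2 mm. The wrist camera is an equidistant fisheye: a pixel r from the principal point sees the ray r / f radians off the axis. A picture is of the moment at which its call begins: read the wrist's pose just before it. camera_info takes no time and is no camera call; for the wrist camera it gives the pose at the moment of the call.
- manip.sign_off(): hands the job in, once; it reports no verdict.
The state is a dict: "t": time; "q": joint angles; "qd": joint speeds; "tau": joint torques, N m; "tcp_pos": TCP position; "tool_rot": TCP orientation; "force": force on the tool from outside, world axes, zero at the start; "ft_torque": the same for the moment, N m; "finger_gap": opening from 0.0 (shut) to 1.0 (fully open).
Only numpy, scipy, OpenCV 4.12 (cv2) and the standard library are available. Lean on these libraries where they do the work, as an engineer would, in place of code of your own. Each camera call takes 0.05 s, during which the arm holds its last target. There are 200 camera calls.

### The job

Pull open the drawer of the low green drawer unit and set out every steel packing block that is in it on the aluminium tray: press each block down at its end beside the thumb recess so that it tips up in its pocket, then pick it up by the raised end and lay it down inside a compartment of the tray, one block to a compartment. When the drawer is empty, push it fully shut, and leave the other things on the bench alone.

Things in the scene. Friction and masses are not known exactly. Their poses are not given: they have to be found in the camera images.
- drawer_unit: Low green steel drawer unit, fixed to the bench, 200 x 210 x 68 mm (its x, y, z). Origin: centre of its underside on the bench. Its front faces its own -x; its top overhangs everything in the drawer until the drawer is pulled out. A tape roll 19 mm high lies on its top near the back.
- drawer (a joint): Slide of the drawer in the drawer unit, m: 0 shut, 0.145 fully out; it moves toward the unit's -x, with about 1.5 N friction, and stays where it is left. The drawer's front and sides rise no higher than its liner, 56 mm above the bench.
- drawer_handle (a point): Middle of the drawer's handle, a steel bar 10 mm thick and 100 mm long, level and along the unit's y, 46 mm above the bench and 42 mm in front of the drawer's front (posts at 43 mm either side of the middle). Moves with the drawer; axes as the drawer unit's.
- pocket0 (a point): Middle of the mouth of a pocket in the drawer's black liner (front row, left (+y) column), 56 mm above the bench, axes as the drawer unit's; may hold a block, flush. 33 mm wide (x), 18 mm deep, the block's long side along y. From 15 to 43 mm to its -y side, 46 mm wide, lies a thumb recess 15 mm deep, into which the block's end reaches (to 30 mm).
- pocket1 (a point): Middle of the mouth of a pocket in the drawer's black liner (front row, right (-y) column), 56 mm above the bench, axes as the drawer unit's; may hold a block, flush. Same shape. From 2.5 mm on the -y side of this point the pocket floor slopes down 38 degrees toward -y, ending at a wall 31 mm from this point.
- pocket2 (a point): Middle of the mouth of a pocket in the drawer's black liner (back row, left (+y) column), 56 mm above the bench, axes as the drawer unit's; may hold a block, flush. Same shape. A fingertip pressed down about 30 to 33 mm to the -y side of the point, to 12 mm below the surface (under 2 N), tips the block for good.
- pocket3 (a point): Middle of the mouth of a pocket in the drawer's black liner (back row, right (-y) column), 56 mm above the bench, axes as the drawer unit's; may hold a block, flush. Same shape. A tipped block leans 38 degrees about the unit's x, its +y end standing 16 mm above the liner, 0 to 23 mm to the +y side of the point.
- block0: Steel packing block 30 x 60 x 18 mm (its x, y, z), 0.24 kg, slightly rounded edges, two dark counterbores in each broad face. Origin: centre of its underside. Starts flush in one of the pockets, or is absent; three or four blocks are present.
- block1: Steel packing block 30 x 60 x 18 mm (its x, y, z), 0.24 kg, slightly rounded edges, two dark counterbores in each broad face. Origin: centre of its underside. Starts flush in one of the pockets, or is absent; three or four blocks are present.
- block2: Steel packing block 30 x 60 x 18 mm (its x, y, z), 0.24 kg, slightly rounded edges, two dark counterbores in each broad face. Origin: centre of its underside. Starts flush in one of the pockets, or is absent; three or four blocks are present.
- block3: Steel packing block 30 x 60 x 18 mm (its x, y, z), 0.24 kg, slightly rounded edges, two dark counterbores in each broad face. Origin: centre of its underside. Starts flush in one of the pockets, or is absent; three or four blocks are present.
- block0_c (a point): Centre of block0; axes as the block's.
- block1_c (a point): Centre of block1; axes as the block's.
- block2_c (a point): Centre of block2; axes as the block's.
- block3_c (a point): Centre of block3; axes as the block's.
- tray: Loose aluminium set-up tray 212 x 100 mm (x, y), 10 mm high, 1 kg; origin: centre of its underside. Floor 5 mm thick; outer walls and the three dividers (across x) 4 mm thick, rising 5 mm above the floor; four compartments side by side along its x, each 48 x 92 mm inside, with a dark rubber patch.
- slot0 (a point): Centre of the floor of tray compartment 0, 5 mm above the tray's underside; axes as the tray's.
- slot1 (a point): Centre of the floor of tray compartment 1, 5 mm above the tray's underside; axes as the tray's.
- slot2 (a point): Centre of the floor of tray compartment 2, 5 mm above the tray's underside; axes as the tray's.
- slot3 (a point): Centre of the floor of tray compartment 3, 5 mm above the tray's underside; axes as the tray's.
- mix_cup: Clear mixing cup, 74 mm across and 86 mm high, a bystander behind the tray; origin: centre of its underside.

How it is judged:
On the way, in this order (a step that is already met when the one before it is completed fails the run):
1. the drawer is pulled open (value of joint drawer above 0.12 m), for 0.2 s.
2. a block is tipped up in its pocket (((angle between block0's own z axis and vertical between 0.4 and 1.1 rad and (distance between block0_c and pocket0 below 0.022 m or distance between block0_c and pocket1 below 0.022 m or distance between block0_c and pocket2 below 0.022 m or distance between block0_c and pocket3 below 0.022 m)) or (angle between block1's own z axis and vertical between 0.4 and 1.1 rad and (distance between block1_c and pocket0 below 0.022 m or distance between block1_c and pocket1 below 0.022 m or distance between block1_c and pocket2 below 0.022 m or distance between block1_c and pocket3 below 0.022 m)) or (angle between block2's own z axis and vertical between 0.4 and 1.1 rad and (distance between block2_c and pocket0 below 0.022 m or distance between block2_c and pocket1 below 0.022 m or distance between block2_c and pocket2 below 0.022 m or distance between block2_c and pocket3 below 0.022 m)) or (angle between block3's own z axis and vertical between 0.4 and 1.1 rad and (distance between block3_c and pocket0 below 0.022 m or distance between block3_c and pocket1 below 0.022 m or distance between block3_c and pocket2 below 0.022 m or distance between block3_c and pocket3 below 0.022 m)))), for 0.2 s.
3. every block lies in a compartment of the tray ((horizontal distance between block0_c and slot0 below 0.022 m or horizontal distance between block0_c and slot1 below 0.022 m or horizontal distance between block0_c and slot2 below 0.022 m or horizontal distance between block0_c and slot3 below 0.022 m) and z of block0_c in the frame of tray between 0.008 and 0.024 m and (angle between the z axis of block0 and the z axis of tray, either way round below 0.12 rad or angle between the x axis of block0 and the z axis of tray, either way round below 0.12 rad) and linear speed of each of block0, block1, block2, block3 below 0.03 m/s and (horizontal distance between block1_c and slot0 below 0.022 m or horizontal distance between block1_c and slot1 below 0.022 m or horizontal distance between block1_c and slot2 below 0.022 m or horizontal distance between block1_c and slot3 below 0.022 m) and z of block1_c in the frame of tray between 0.008 and 0.024 m and (angle between the z axis of block1 and the z axis of tray, either way round below 0.12 rad or angle between the x axis of block1 and the z axis of tray, either way round below 0.12 rad) and (horizontal distance between block2_c and slot0 below 0.022 m or horizontal distance between block2_c and slot1 below 0.022 m or horizontal distance between block2_c and slot2 below 0.022 m or horizontal distance between block2_c and slot3 below 0.022 m) and z of block2_c in the frame of tray between 0.008 and 0.024 m and (angle between the z axis of block2 and the z axis of tray, either way round below 0.12 rad or angle between the x axis of block2 and the z axis of tray, either way round below 0.12 rad) and (horizontal distance between block3_c and slot0 below 0.022 m or horizontal distance between block3_c and slot1 below 0.022 m or horizontal distance between block3_c and slot2 below 0.022 m or horizontal distance between block3_c and slot3 below 0.022 m) and z of block3_c in the frame of tray between 0.008 and 0.024 m and (angle between the z axis of block3 and the z axis of tray, either way round below 0.12 rad or angle between the x axis of block3 and the z axis of tray, either way round below 0.12 rad) and distance between each of block1_c, block2_c, block3_c and block0_c above 0.032 m and distance between each of block2_c, block3_c and block1_c above 0.032 m and distance between block3_c and block2_c above 0.032 m), for 0.2 s.
At the end, for the whole second after the job is handed in: Every block present lies still on a broad or long narrow face on the tray floor (within 7 degrees of the floor), each in its own compartment (its centre within 22 mm of the middle of one), the tray level, and the drawer shut to within 6 mm (all of step 3 and value of joint drawer below 0.006 m and angle between tray's own z axis and vertical below 0.06 rad and linear speed of tray below 0.02 m/s); the robot touches nothing.
It fails at once if the mixing cup is knocked away by more than 5 cm (distance of mix_cup from where it was at the start of the episode above 0.05 m).
It fails at once if the tray is tipped by more than 30 degrees (angle between tray's own z axis and vertical above 0.5 rad).
Of block0, block1, block2, block3 only 3 to 4 are there at a start; the rules pass over those that are not, and their reading is None.
At some moment in a run one of tray may be knocked a few centimetres aside while the robot is not near it.
Once in a run the grip may slacken for a moment while it holds something.
It also fails if it takes over 210 s, if anything falls off the work surface, if the arm or the gripper's body presses on something with over 40 N, if the wrist force passes 120 N, or if a joint passes its speed limit or range.

## Working session

There is one attempt and no reset: what is moved stays moved. The work goes in short steps, Python scripts to look and compute and a shell command to move; the robot and the scene stay as the last step left them, time stands still between calls to the robot, and variables do not carry over. Pictures are saved under pics/ and viewed, about 12 in all and at most 16, crops included, and the job is handed in when it is done.

```bash
ls; mkdir -p pics
python3 - <<'E'
from station import manip
import cv2
s=manip.sense();print(s)
for n in("scene","top"):
    im=manip.snapshot(n);cv2.imwrite(f"pics/{n}0.png",im[:,:,::-1])
    c=manip.camera_info(n);print(n,c)
E
```

```text
pics
{'t': 0.0, 'q': array([-1.49750553e+00,  5.28431961e-01,  1.43393836e+00,  3.30169115e-05,
        1.18141824e+00, -1.78504178e-01]), 'qd': array([ 1.41377866e-03,  4.60535088e-04, -7.06724230e-05,  7.92869165e-04,
        2.40429988e-03, -1.07324349e-03]), 'tau': array([-1.48861880e-03, -4.42356634e+01, -1.78024900e+01, -3.24141783e-04,
        8.19866604e-03,  1.29335486e-06]), 'tcp_pos': array([ 0.15571682, -0.60491499,  0.40374277]), 'tool_rot': array([ 7.90293950e-01, -6.12726910e-01, -7.23125801e-04, -8.26331977e-04]), 'force': array([-0.44676654, -0.47749466, -0.84699501]), 'ft_torque': array([ 0.02877442,  0.04761238, -0.02103708]), 'finger_gap': 0.9963601687563747}
scene {'fx': 533.6680109481343, 'fy': 533.6680109481343, 'cx': 283.23144318037936, 'cy': 207.85136593776735, 'R': array([[-0.48523474, -0.87437728, -0.00340964],
       [-0.62391909,  0.34896994, -0.69924599],
       [ 0.61259467, -0.33717111, -0.71487301]]), 't': array([0.46138024, 0.3672058 , 0.69737703])}
top {'fx': 451.2316049348075, 'fy': 451.2316049348075, 'cx': 281.67131301892584, 'cy': 204.90489730668796, 'R': array([[ 0.0022095 , -0.9999742 ,  0.00683434],
       [-0.97484194, -0.00367716, -0.22286693],
       [ 0.22288631, -0.00616998, -0.97482492]]), 't': array([0.17164319, 0.64057942, 0.8133009 ])}
```

View pics/scene0.png

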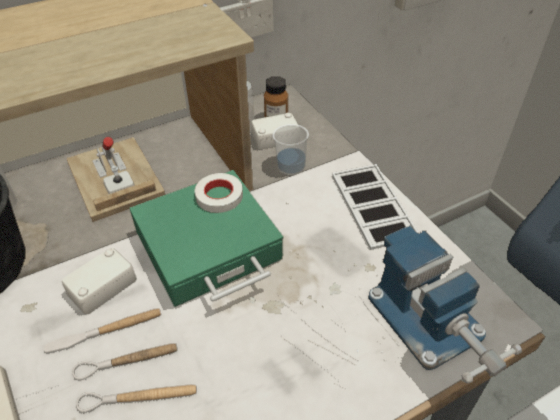

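View pics/top0.png

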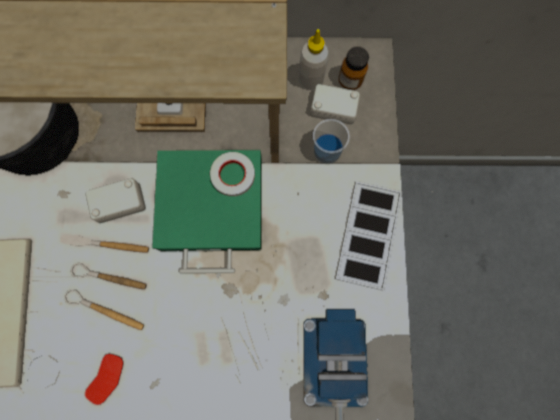

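The scene shows the closed green unit with its handle toward the robot: its top spans pixels (155–262, 150–249) in the top view and the handle is at about (206,268). The tray lies at about (368,236), with a vise at (335,360), the cup at (331,140) and a shelf over the back. Next I measure these.

```bash
cat > h.py <<'E'
import numpy as np, cv2
from station import manip
def ray(c,uv,z,fish=False):
    R=np.array(c["R"]);t=np.array(c["t"]);uv=np.atleast_2d(np.array(uv,float))
    x=(uv[:,0]-c["cx"])/c["fx"];y=(uv[:,1]-c["cy"])/c["fy"]
    if fish:
        r=np.hypot(x,y)+1e-12;d=np.stack([np.sin(r)*x/r,np.sin(r)*y/r,np.cos(r)],1)
    else: d=np.stack([x,y,np.ones_like(x)],1)
    d=d@R;o=-R.T@t
    return o+d*((z-o[2])/d[:,2])[:,None]
def rect(c,m,z,fish=False):
    cs=cv2.findContours(m.astype(np.uint8),cv2.RETR_EXTERNAL,cv2.CHAIN_APPROX_NONE)[0]
    k=max(cs,key=cv2.contourArea)[:,0,:]
    P=ray(c,k,z,fish)[:,:2]*1000
    return cv2.minAreaRect(P.astype(np.float32))
def tray(z=.010):
    im=manip.snapshot("top");c=manip.camera_info("top")
    g=cv2.cvtColor(im,cv2.COLOR_RGB2GRAY)
    m=(g<70).astype(np.uint8);m[:170]=0;m[300:]=0;m[:,:325]=0;m[:,405:]=0
    n,l,st,ce=cv2.connectedComponentsWithStats(m)
    out=[(st[i,4],ray(c,ce[i],.005)[0,:2]*1000) for i in range(1,n) if st[i,4]>100]
    return im,out
E
python3 - <<'E'
from h import *
im,o=tray()
for a,p in o: print("patch",a,p.round(1))
c=manip.camera_info("top")
hsv=cv2.cvtColor(im,cv2.COLOR_RGB2HSV)
m=((hsv[...,0]>65)&(hsv[...,0]<95)&(hsv[...,1]>120)); m=cv2.morphologyEx(m.astype(np.uint8),cv2.MORPH_OPEN,np.ones((5,5)))
print("unit",rect(c,m,.068))
print("handle ends",ray(c,[(181,268),(233,269),(206,268.5)],.046)[:,:2]*1000)
print("vise",ray(c,[(304,320),(366,406),(328,312),(340,418)],.0)[:,:2]*1000)
print("vise top",ray(c,[(328,312),(356,320),(366,360)],.1)[:,:2]*1000, "cup",ray(c,(329,150),0.0)*1000)
print("shelf edge",ray(c,[(100,98),(285,98)],.3)*1000)
cv2.imwrite("pics/c.png",cv2.resize(im[130:430,140:420],None,fx=2.0,fy=2,interpolation=2)[:,:,::-1])
E
```

```text
patch 461 [669.2 -26.8]
patch 478 [618.6 -14.9]
patch 500 [567.9  -2.9]
patch 517 [517.4   8.9]
unit ((652.884765625, 319.55908203125), (198.41722106933594, 205.68809509277344), 1.0628472566604614)
handle ends [[518.71770542 369.84404477]
 [517.05884693 268.24763408]
 [517.88294994 321.00553327]]
vise [[419.56563936 127.739731  ]
 [258.91207264   9.44738402]
 [435.29977585  79.19281523]
 [237.43191035  60.24486307]]
vise top [[436.1035955   89.87536054]
 [422.24360512  39.88608644]
 [354.00292142  24.6159398 ]] cup [[780.00832088  69.87322629   0.        ]]
shelf edge [[753.54778537 451.57116566 300.        ]
 [755.11549508 170.29021561 300.        ]]
```

View pics/c.png

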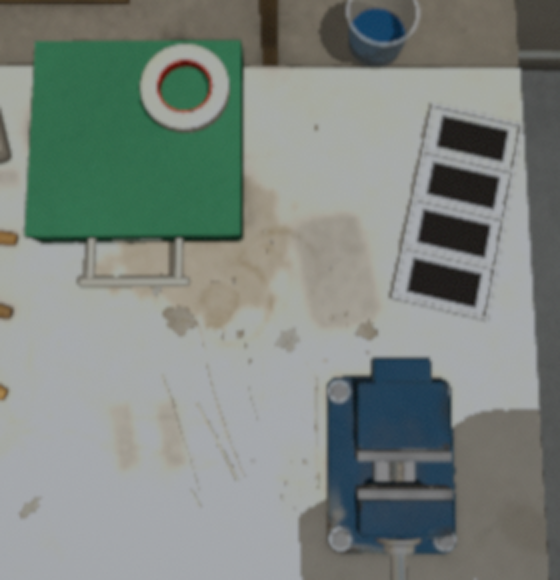

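```bash
python3 -m jog '[[[37,44,0,9.4],[37,44,0,9.4],[37,44,0,9.4],[37,44,0,9.4],[37,44,0,9.4],[37,44,0,9.4],[37,44,0,9.4],[37,44,0,9.4]]]' 35 60; python3 -m jog '[[[8,60,0,0],[8,60,0,0],[8,60,0,0],[8,60,0,0],[8,60,0,0],[8,60,0,0],[8,60,0,0],[8,60,0,0]]]'
```

```text
t: 1.15
tcp_pos: [0.4527, -0.2517, 0.4046]
tool_rot: [1.0, -0.001, 0.0, 0.0]
force: [0.9, -0.7, 0.6]
finger_gap: 0.351
t: 2.15
tcp_pos: [0.5157, 0.2288, 0.4046]
tool_rot: [1.0, -0.003, -0.0, 0.0]
force: [1.1, 0.7, 0.2]
finger_gap: 0.345
```

```bash
python3 -m jog '[[[1,46,0,0],[1,45,-20,0],[0,0,-40,0],[0,0,-30,0],[0,0,0,0],[0,0,0,0],[0,0,0,0],[0,0,0,0]]]'
python3 - <<'E'
from h import *
c=manip.camera_info("wrist");im=manip.snapshot("wrist");print(c,manip.sense()["tcp_pos"])
cv2.imwrite("pics/w1.png",im[:,:,::-1])
E
```

```text
t: 3.15
tcp_pos: [0.5181, 0.3177, 0.3161]
tool_rot: [1.0, -0.003, 0.001, -0.0]
force: [0.5, -0.5, -0.8]
finger_gap: 0.35
{'fx': 325.19226210127806, 'fy': 325.19226210127806, 'cx': 277.2373015418499, 'cy': 209.96892804091345, 'R': array([[ 9.99974371e-01, -6.93804941e-03,  1.76662672e-03],
       [-7.14904685e-03, -9.54359702e-01,  2.98574027e-01],
       [-3.85523999e-04, -2.98579004e-01, -9.54384844e-01]]), 't': array([-0.51685002,  0.29454098,  0.39118383])} [0.51799206 0.31770153 0.31583483]
```

View pics/w1.png

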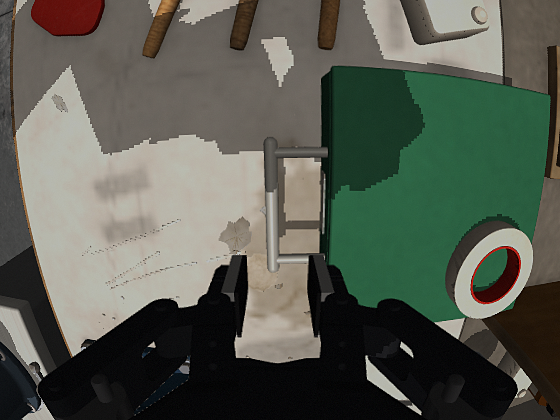

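The wrist view shows the handle bar running from about (270,143) to (274,265), and the jaws straddle its line at x≈277. I cast these points next.

Run:
```python
from h import *
c=manip.camera_info("wrist")
print((ray(c,[(269.5,145),(274,265),(272,205)],.049,True)*1000).round(1), (ray(c,[(331,68),(331,345)],.068,True)*1000).round(1))
```

```text
[[513.5 369.7  49. ]
 [515.8 273.1  49. ]
 [514.8 324.1  49. ]] [[555.  424.1  68. ]
 [565.  201.8  68. ]]
```

```bash
python3 -m jog '[[[-2,2,-20,1],[0,1,-30,0],[0,0,-30,0],[0,0,-22,0],[0,0,-12,0],[0,0,0,0],[0,0,0,0],[0,0,0,0]]]' ; python3 -m jog '[[[0,0,0,0],[0,0,0,0],[0,0,0,0],[0,0,0,0],[0,0,0,0],[0,0,0,0],[0,0,0,0],[0,0,0,0]]]' 0 40
```

```text
t: 4.2
tcp_pos: [0.5161, 0.3209, 0.2018]
tool_rot: [1.0, 0.005, 0.001, -0.0]
force: [0.6, 0.5, -0.1]
finger_gap: 0.349
t: 5.2
tcp_pos: [0.5147, 0.3208, 0.2014]
tool_rot: [1.0, 0.005, -0.001, 0.0]
force: [-4.3, 0.2, 5.7]
finger_gap: 0.097
```

```bash
python3 -m jog '[[[-12,0,0,0],[-24,-1,0,0],[-24,0,0,0],[-24,-1,0,0],[-24,0,0,0],[-22,0,0,0],[-12,0,0,0],[0,0,0,0]]]' ; python3 -m jog '[[[0,0,0,0],[0,0,0,0],[0,0,10,0],[0,0,40,0],[0,0,50,0],[0,0,50,0],[0,0,40,0],[0,0,0,0]]]' 35
```

```text
t: 6.2
tcp_pos: [0.3725, 0.3191, 0.2013]
tool_rot: [1.0, 0.006, -0.0, -0.0]
force: [-1.1, 1.7, 8.2]
finger_gap: 0.097
t: 7.2
tcp_pos: [0.3744, 0.319, 0.3943]
tool_rot: [1.0, 0.005, 0.004, -0.002]
force: [0.7, -0.0, 0.6]
finger_gap: 0.35
```

```bash
python3 -m jog '[[[26,-22,0,0],[26,-22,0,0],[26,-22,0,0],[26,-22,0,0],[0,-12,0,0],[0,0,0,0],[0,0,0,0],[0,0,0,0]]]' 0
python3 - <<'E'
from h import *
im=manip.snapshot("wrist");c=manip.camera_info("wrist")
import json;json.dump({k:(v.tolist() if hasattr(v,'tolist') else v) for k,v in c.items()},open("cw2.json","w"))
cv2.imwrite("pics/w2.png",im[:,:,::-1])
im=manip.snapshot("top");cv2.imwrite("pics/t2.png",cv2.resize(im[140:340,130:300],None,fx=3,fy=3,interpolation=2)[:,:,::-1])
E
```

```text
t: 8.2
tcp_pos: [0.477, 0.2195, 0.3907]
tool_rot: [1.0, 0.006, -0.0, -0.0]
force: [0.3, -0.3, -0.5]
finger_gap: -0.001
```

View pics/w2.png

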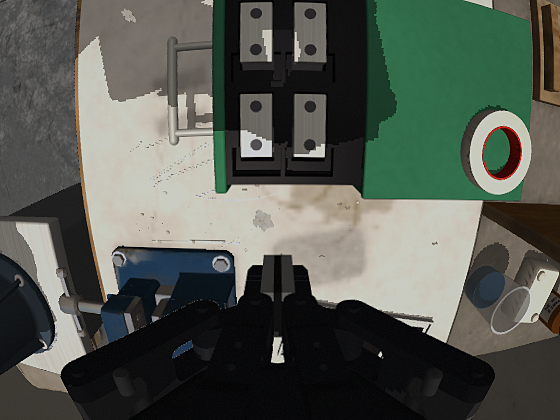

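View pics/t2.png

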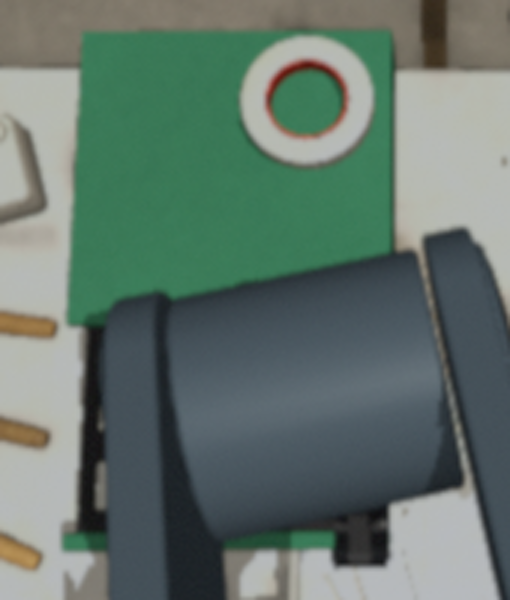

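The wrist view shows four blocks flush in the liner: front row at about (256,32) and (257,127), back row at about (310,32) and (310,127). The thumb recesses are on their lower (-y) side. The top view is blocked by the arm.

Run:
```python
from h import *
import json
c=json.load(open("cw2.json"));g=cv2.imread("pics/w2.png",0)
P={}
for n,(u,vs) in {"p0":(256,(13,50)),"p2":(310,(13,50)),"p1":(256,(106,145)),"p3":(310,(107,145))}.items():
    q=[]
    for v in vs:
        y0=max(v-10,0);s=g[y0:v+11,u-10:u+11];m=(s<(int(s.min())+35)).astype(np.uint8)
        k,l,st,ce=cv2.connectedComponentsWithStats(m)
        i=l[v-y0,10]; q.append((ce[i][0]+u-10,ce[i][1]+y0)); a=st[i,4] if i else -1
    w=ray(c,q,.056,True)[:,:2]*1000; d=w[0]-w[1]
    print(n,a,np.round(q,1).tolist(),w.mean(0).round(1),"sep",np.hypot(*d).round(1),"yaw",np.degrees(np.arctan2(-d[0],d[1])).round(2))
```

```text
p0 102 [[255.8, 12.9], [255.4, 49.0]] [455.5 372.9] sep 36.1 yaw 0.38
p2 97 [[309.9, 13.3], [310.0, 49.3]] [505.6 373.6] sep 36.0 yaw 0.59
p1 93 [[255.5, 106.0], [256.0, 144.2]] [456.5 282.7] sep 36.0 yaw 0.88
p3 93 [[309.7, 106.1], [309.4, 144.4]] [506.6 283.3] sep 36.2 yaw 0.89
```

```bash
python3 -m jog '[[[-20,32,0,0],[0,0,-50,0],[0,0,-60,0],[0,0,-40,0],[0,0,-4,0],[0,0,0,0],[0,0,0,0],[0,0,0,0]]]' 0
python3 - <<'E'
from h import *
cv2.imwrite("pics/w3.png",manip.snapshot("wrist")[:,:,::-1])
E
```

```text
t: 9.3
tcp_pos: [0.4582, 0.2509, 0.2383]
tool_rot: [1.0, 0.006, 0.002, -0.0]
force: [0.0, 0.4, 0.3]
finger_gap: -0.001
```

View pics/w3.png

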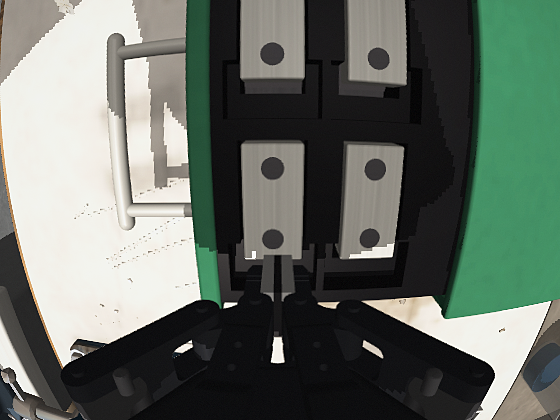

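The closed fingertips sit centred over the front-right block's -y end, at about (277,258) with the block spanning u 242–304. Now I press.

```bash
python3 -m jog '[[[-1,0,-5,0],[0,0,-4,0],[0,0,-3,0],[0,0,-3,0],[0,0,-3,0],[0,0,-2,0],[0,0,-1,0],[0,0,0,0]]]' 0;  python3 -m jog '[[[0,0,15,0],[0,-20,40,0],[0,-10,40,0],[0,0,0,0],[0,0,0,0],[0,0,0,0],[0,0,0,0],[0,0,0,0]]]' 50
python3 - <<'E'
from h import *
cv2.imwrite("pics/w4.png",manip.snapshot("wrist")[:,:,::-1])
E
```

```text
t: 10.35
tcp_pos: [0.4571, 0.2507, 0.217]
tool_rot: [1.0, 0.006, 0.001, -0.0]
force: [-1.1, -1.4, 10.5]
finger_gap: -0.0
t: 11.35
tcp_pos: [0.4566, 0.2209, 0.31]
tool_rot: [1.0, 0.006, -0.001, 0.0]
force: [-0.4, 0.3, 0.6]
finger_gap: 0.496
```

View pics/w4.png

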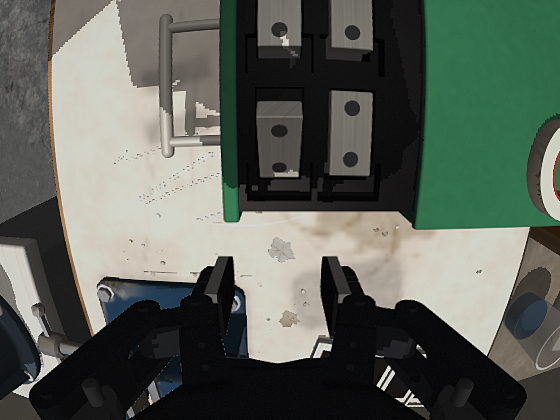

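The front-right block now leans in its pocket, with its raised +y end at about (279,112). The other three are still flush. Next I grasp it.

```bash
python3 -m jog '[[[0,40,0,0],[0,34,-10,0],[0,0,-30,0],[0,0,-25,0],[0,0,-12,0],[0,0,-3,0],[0,0,0,0],[0,0,0,0]]]' 50 60; python3 -m jog '[[[0,0,0,0],[0,0,0,0],[0,0,0,0],[0,0,0,0],[0,0,0,0],[0,0,0,0],[0,0,0,0],[0,0,0,0]]]' 0 80
```

```text
t: 12.4
tcp_pos: [0.4571, 0.2948, 0.2315]
tool_rot: [1.0, 0.005, 0.001, -0.0]
force: [-0.5, -0.1, 0.2]
finger_gap: 0.497
t: 13.4
tcp_pos: [0.457, 0.2949, 0.2318]
tool_rot: [1.0, 0.005, 0.001, -0.0]
force: [-1.2, 0.5, 6.1]
finger_gap: 0.322
```

```bash
python3 -m jog '[[[0,0,3,0],[0,0,7,0],[0,0,15,0],[0,0,25,0],[0,0,25,0],[0,0,25,0],[0,0,0,0],[0,0,0,0]]]'
python3 - <<'E'
from h import *
im,o=tray()
for a,p in o: print(a,p.round(1))
cv2.imwrite("pics/w5.png",manip.snapshot("wrist")[:,:,::-1])
E
```

```text
t: 14.4
tcp_pos: [0.4563, 0.2945, 0.3304]
tool_rot: [1.0, 0.005, -0.0, 0.0]
force: [-0.0, -0.3, -2.3]
finger_gap: 0.32
439 [669.3 -26.7]
457 [618.6 -14.8]
479 [568.   -2.9]
499 [517.5   9. ]
```

View pics/w5.png

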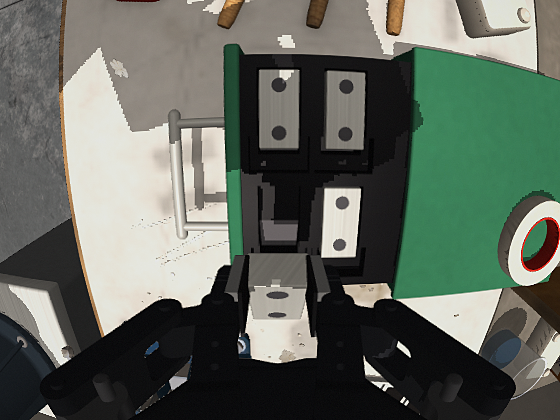

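The block is held between the pads at about (283,285), and pocket1 is empty. The tray has not moved. I carry the block to the far compartment.

```bash
python3 -m jog '[[[20,-30,0,-2],[31,-45,0,-2],[35,-50,0,-2],[35,-50,0,-2],[35,-50,0,-2],[31,-45,0,-2],[20,-30,0,-2],[8,-12,0,0]]]';  python3 -m jog '[[[0,0,-40,0],[0,0,-40,0],[0,0,-20,0],[0,0,-7,0],[0,0,-3,0],[0,0,-2,0],[0,0,0,0],[0,0,0,0]]]'
```

```text
t: 15.5
tcp_pos: [0.6724, -0.0194, 0.329]
tool_rot: [0.993, -0.118, -0.001, -0.0]
force: [-0.1, 0.5, -2.2]
finger_gap: 0.32
t: 16.5
tcp_pos: [0.672, -0.0173, 0.2195]
tool_rot: [0.993, -0.116, 0.001, 0.0]
force: [-0.5, -0.2, -2.1]
finger_gap: 0.319
```

```bash
python3 -m jog '[[[0,0,-2,0],[0,0,-2,0],[0,0,-2,0],[0,0,-2,0],[0,0,-2,0],[0,0,-2,0],[0,0,0,0],[0,0,0,0]]]' 0 20
```

```text
t: 17.5
tcp_pos: [0.6726, -0.0145, 0.2124]
tool_rot: [0.993, -0.117, 0.002, -0.002]
force: [-4.6, 10.9, 24.1]
finger_gap: 0.315
```

```bash
python3 -m jog '[[[0,0,3,0],[0,0,0,0],[0,0,0,0],[0,0,0,0],[0,0,30,0],[0,0,40,0],[0,0,40,0],[0,0,0,0]]]' 55 60
python3 - <<'E'
from h import *
cv2.imwrite("pics/w6.png",manip.snapshot("wrist")[:,:,::-1])
E
```

```text
t: 18.5
tcp_pos: [0.673, -0.0177, 0.3234]
tool_rot: [0.993, -0.117, 0.004, 0.0]
force: [0.4, 0.2, -0.0]
finger_gap: 0.555
```

View pics/w6.png

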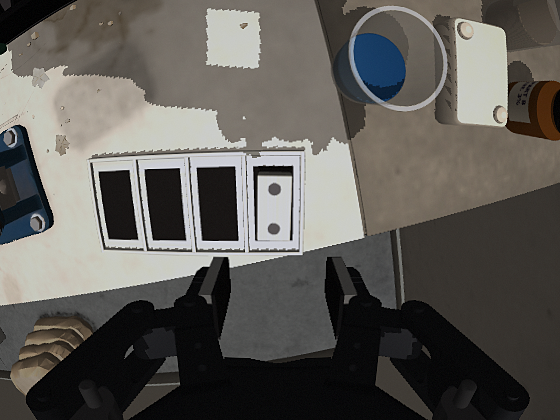

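The block lies flat and centred in the far compartment, at about (274,208). Next is the back-right pocket.

```bash
python3 -m jog '[[[-15,24,0,2],[-27,44,0,2],[-28,45,0,2],[-28,45,0,2],[-28,45,0,2],[-25,42,0,2],[-15,24,0,2],[0,0,0,0]]]' 0;  python3 -m jog '[[[0,0,-30,0],[0,0,-30,0],[0,0,-20,0],[0,0,-5,0],[0,0,0,0],[0,0,0,0],[0,0,0,0],[0,0,0,0]]]'
python3 - <<'E'
from h import *
import json
c=manip.camera_info("wrist");im=manip.snapshot("wrist")
json.dump({k:(v.tolist() if hasattr(v,'tolist') else v) for k,v in c.items()},open("cw7.json","w"))
cv2.imwrite("pics/w7.png",im[:,:,::-1])
E
```

```text
t: 19.55
tcp_pos: [0.5038, 0.2531, 0.3179]
tool_rot: [1.0, 0.007, -0.002, 0.001]
force: [0.0, -0.3, -0.4]
finger_gap: -0.002
t: 20.55
tcp_pos: [0.5059, 0.2518, 0.2353]
tool_rot: [1.0, 0.006, 0.001, -0.0]
force: [-0.4, -0.1, 0.1]
finger_gap: 0.001
```

View pics/w7.png

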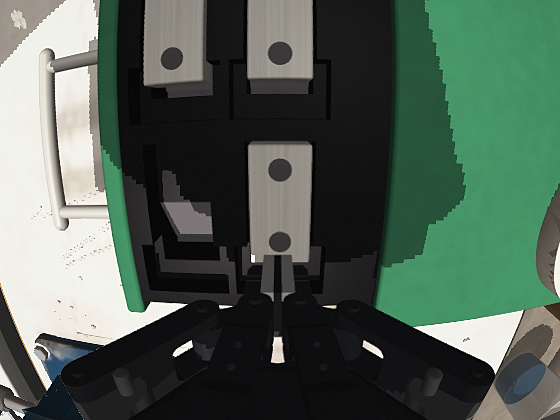

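The fingertips (278,258) are centred on the back-right block's end. I press, raise, then grasp.

```bash
python3 -m jog '[[[1,-1,-5,0],[0,0,-4,0],[0,0,-3,0],[0,0,-2,0],[0,0,-2,0],[0,0,-1,0],[0,0,0,0],[0,0,0,0]]]' 0;  python3 -m jog '[[[0,0,20,0],[0,0,40,0],[0,0,20,0],[0,25,0,0],[0,19,0,0],[0,0,-10,0],[0,0,0,0],[0,0,0,0]]]' 50
python3 - <<'E'
from h import *
import json
c=manip.camera_info("wrist");im=manip.snapshot("wrist")
cv2.imwrite("pics/w8.png",im[:,:,::-1])
E
```

```text
t: 21.6
tcp_pos: [0.5068, 0.2508, 0.2178]
tool_rot: [1.0, 0.006, 0.0, -0.0]
force: [0.5, -0.0, -0.5]
finger_gap: 0.001
t: 22.6
tcp_pos: [0.5066, 0.2941, 0.287]
tool_rot: [1.0, 0.005, -0.001, 0.0]
force: [0.7, 0.1, 0.0]
finger_gap: 0.5
```

View pics/w8.png

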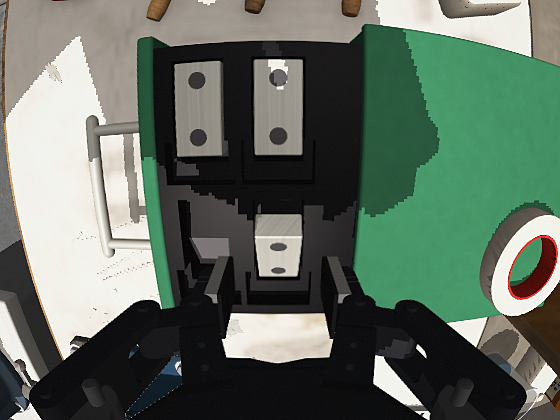

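The back-right block is tipped and centred between the jaws at about (278,232). I descend and grip it.

```bash
python3 -m jog '[[[0,1,-25,0],[0,0,-20,0],[0,0,-10,0],[0,0,-1,0],[0,0,0,0],[0,0,0,0],[0,0,0,0],[0,0,0,0]]]' 50 60; python3 -m jog '[[[0,0,0,0],[0,0,0,0],[0,0,0,0],[0,0,0,0],[0,0,0,0],[0,0,0,0],[0,0,0,0],[0,0,0,0]]]' 0 80;python3 -m jog '[[[0,0,3,0],[0,0,7,0],[0,0,15,0],[0,0,25,0],[0,0,25,0],[0,0,25,0],[0,0,0,0],[0,0,0,0]]]'
python3 - <<'E'
from h import *
im,o=tray()
for a,p in o: print(a,p.round(1))
E
```

```text
t: 23.65
tcp_pos: [0.5068, 0.2958, 0.232]
tool_rot: [1.0, 0.006, 0.0, -0.0]
force: [0.1, -0.1, -0.4]
finger_gap: 0.5
t: 24.65
tcp_pos: [0.5068, 0.2959, 0.2322]
tool_rot: [1.0, 0.005, 0.0, -0.0]
force: [-0.6, 1.5, 5.3]
finger_gap: 0.319
t: 25.65
tcp_pos: [0.5063, 0.2955, 0.3313]
tool_rot: [1.0, 0.005, -0.0, 0.0]
force: [-0.7, 0.4, -2.6]
finger_gap: 0.317
453 [618.5 -14.7]
475 [567.9  -2.9]
492 [517.3   8.9]
```

```bash
python3 -m jog '[[[10,-26,0,-2],[17,-44,0,-2],[18,-48,0,-2],[18,-48,0,-2],[18,-48,0,-2],[17,-43,0,-2],[12,-30,0,-2],[5,-12,0,0]]]';  python3 -m jog '[[[0,0,-40,0],[0,0,-40,0],[0,0,-20,0],[0,0,-7,0],[0,0,-4,0],[0,0,-3,0],[0,0,-1,0],[0,0,0,0]]]'
```

```text
t: 26.7
tcp_pos: [0.622, -0.0051, 0.3303]
tool_rot: [0.993, -0.117, -0.001, -0.0]
force: [-2.1, -0.1, -1.4]
finger_gap: 0.315
t: 27.7
tcp_pos: [0.6219, -0.0033, 0.2173]
tool_rot: [0.993, -0.116, 0.001, 0.0]
force: [0.4, 0.4, -1.4]
finger_gap: 0.317
```

```bash
python3 -m jog '[[[0,0,-2,0],[0,0,0,0],[0,0,0,0],[0,0,0,0],[0,0,0,0],[0,0,0,0],[0,0,0,0],[0,0,0,0]]]'; python3 -m jog '[[[0,0,0,0],[0,0,0,0],[0,0,0,0],[0,0,0,0],[0,0,30,0],[0,0,40,0],[0,0,30,0],[0,0,0,0]]]' 55 60
python3 - <<'E'
from h import *
im=manip.snapshot("wrist");cv2.imwrite("pics/w9.png",im[:,:,::-1])
E
```

```text
t: 28.7
tcp_pos: [0.6221, -0.0028, 0.2158]
tool_rot: [0.993, -0.117, 0.001, -0.0]
force: [0.1, 3.3, 5.9]
finger_gap: 0.322
t: 29.7
tcp_pos: [0.6226, -0.0034, 0.3173]
tool_rot: [0.993, -0.116, 0.003, 0.0]
force: [0.2, 0.6, -0.3]
finger_gap: 0.55
```

View pics/w9.png

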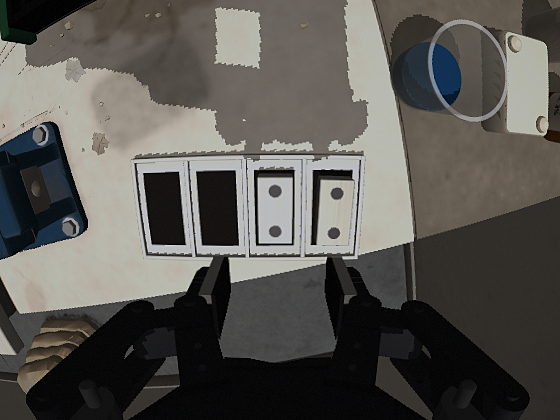

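Both blocks lie flat in their compartments, at about (275,205) and (334,212). Next is the back-left pocket.

```bash
python3 -m jog '[[[-10,30,0,2],[-17,50,0,2],[-19,57,0,2],[-19,57,0,2],[-19,57,0,2],[-18,52,0,2],[-11,33,0,2],[-3,10,0,0]]]' 0;  python3 -m jog '[[[0,0,-30,0],[0,0,-30,0],[0,0,-17,0],[0,0,-5,0],[0,0,0,0],[0,0,0,0],[0,0,0,0],[0,0,0,0]]]'
python3 - <<'E'
from h import *
im=manip.snapshot("wrist");cv2.imwrite("pics/w10.png",im[:,:,::-1])
print((cv2.cvtColor(im,cv2.COLOR_RGB2GRAY)[200,180:400:1]>100).nonzero()[0][[0,-1]]+180)
E
```

```text
t: 30.75
tcp_pos: [0.5042, 0.3444, 0.3128]
tool_rot: [1.0, 0.007, -0.002, 0.001]
force: [0.2, -0.0, -0.1]
finger_gap: -0.003
t: 31.75
tcp_pos: [0.5058, 0.3429, 0.2333]
tool_rot: [1.0, 0.006, 0.001, -0.0]
force: [0.2, 0.8, -0.0]
finger_gap: 0.0
[180 308]
```

```bash
python3 -m jog '[[[0,0,-3,0],[0,0,-4,0],[0,0,-3,0],[0,0,-2,0],[0,0,-2,0],[0,0,-1,0],[0,0,0,0],[0,0,0,0]]]' 0;  python3 -m jog '[[[0,0,20,0],[0,0,40,0],[0,0,20,0],[0,25,0,0],[0,18,0,0],[0,0,-10,0],[0,0,0,0],[0,0,0,0]]]' 50
python3 - <<'E'
from h import *
im=manip.snapshot("wrist");cv2.imwrite("pics/w11.png",im[:,:,::-1])
E
```

```text
t: 32.8
tcp_pos: [0.5057, 0.3427, 0.2183]
tool_rot: [1.0, 0.006, 0.0, 0.0]
force: [-0.6, -0.4, 6.1]
finger_gap: -0.003
t: 33.8
tcp_pos: [0.5057, 0.3851, 0.2869]
tool_rot: [1.0, 0.005, -0.001, 0.0]
force: [-0.3, 0.5, -0.1]
finger_gap: 0.501
```

View pics/w11.png

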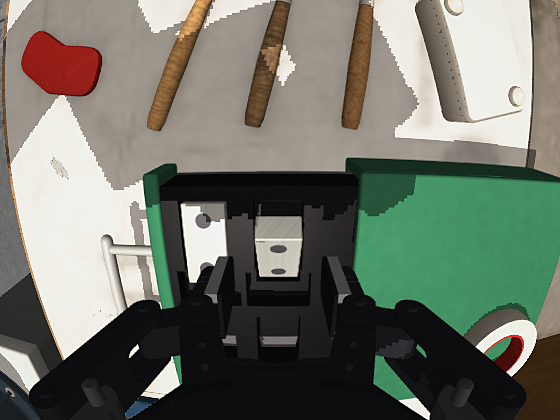

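The back-left block is tipped and centred between the jaws at about (278,235). I grip and lift it.

```bash
python3 -m jog '[[[0,0,-25,0],[0,0,-20,0],[0,0,-10,0],[0,0,-1,0],[0,0,0,0],[0,0,0,0],[0,0,0,0],[0,0,0,0]]]' 50 60; python3 -m jog '[[[0,0,0,0],[0,0,0,0],[0,0,0,0],[0,0,0,0],[0,0,0,0],[0,0,0,0],[0,0,0,0],[0,0,0,0]]]' 0 80;python3 -m jog '[[[0,0,3,0],[0,0,7,0],[0,0,15,0],[0,0,25,0],[0,0,25,0],[0,0,25,0],[0,0,0,0],[0,0,0,0]]]'
python3 - <<'E'
from h import *
im,o=tray()
for a,p in o: print(a,p.round(1))
E
```

```text
t: 34.85
tcp_pos: [0.5058, 0.3858, 0.2321]
tool_rot: [1.0, 0.006, 0.0, -0.0]
force: [-0.3, -0.3, -0.4]
finger_gap: 0.503
t: 35.85
tcp_pos: [0.5058, 0.3859, 0.2322]
tool_rot: [1.0, 0.005, 0.0, -0.0]
force: [-1.2, -0.1, 5.1]
finger_gap: 0.324
t: 36.85
tcp_pos: [0.5053, 0.3854, 0.3312]
tool_rot: [1.0, 0.005, -0.001, 0.0]
force: [-0.3, -0.0, -2.8]
finger_gap: 0.314
476 [567.9  -2.9]
494 [517.3   9. ]
```

```bash
python3 -m jog '[[[5,-32,0,-2],[10,-54,0,-2],[11,-60,0,-2],[11,-60,0,-2],[11,-60,0,-2],[10,-56,0,-2],[6,-38,0,-2],[2,-17,0,0]]]';  python3 -m jog '[[[0,0,-30,0],[0,0,-35,0],[0,0,-25,0],[0,0,-12,0],[0,0,-8,0],[0,0,-4,0],[0,0,-1,0],[0,0,0,0]]]'
python3 - <<'E'
from h import *
im,o=tray()
for a,p in o: print(a,p.round(1))
E
```

```text
t: 37.9
tcp_pos: [0.5718, 0.0065, 0.3306]
tool_rot: [0.993, -0.118, -0.001, -0.0]
force: [0.6, -0.2, -2.7]
finger_gap: 0.32
t: 38.9
tcp_pos: [0.572, 0.0088, 0.2173]
tool_rot: [0.993, -0.116, 0.001, 0.0]
force: [0.1, -0.4, -2.7]
finger_gap: 0.318
2090 [605.8  -7.1]
```

```bash
python3 -m jog '[[[0,0,-2,0],[0,0,0,0],[0,0,0,0],[0,0,0,0],[0,0,0,0],[0,0,0,0],[0,0,0,0],[0,0,0,0]]]'; python3 -m jog '[[[0,0,0,0],[0,0,0,0],[0,0,0,0],[0,0,0,0],[0,0,30,0],[0,0,40,0],[0,0,30,0],[0,0,0,0]]]' 55 60; python3 -m jog '[[[-11,28,0,2],[-19,48,0,2],[-20,53,0,2],[-20,53,0,2],[-20,53,0,2],[-14,45,0,2],[-9,33,0,2],[-3,21,0,0]]]' 0
python3 - <<'E'
from h import *
im,o=tray()
for a,p in o: print(a,p.round(1))
cv2.imwrite("pics/t3.png",cv2.resize(im[140:330,290:420],None,fx=3,fy=3,interpolation=2)[:,:,::-1])
E
```

```text
t: 39.95
tcp_pos: [0.5721, 0.0093, 0.2161]
tool_rot: [0.993, -0.117, 0.001, -0.0]
force: [0.1, 3.8, 4.8]
finger_gap: 0.319
t: 40.95
tcp_pos: [0.5726, 0.0086, 0.3171]
tool_rot: [0.993, -0.116, 0.003, 0.0]
force: [-0.7, -0.3, -0.1]
finger_gap: 0.548
t: 41.95
tcp_pos: [0.4546, 0.344, 0.3134]
tool_rot: [1.0, 0.006, -0.001, 0.001]
force: [0.3, -0.6, 1.3]
finger_gap: 0.003
498 [517.4   8.9]
```

```bash
python3 -m jog '[[[0,0,-30,0],[0,0,-30,0],[0,0,-17,0],[0,0,-5,0],[0,0,0,0],[0,0,0,0],[0,0,0,0],[0,0,0,0]]]';  python3 -m jog '[[[0,0,-3,0],[0,0,-4,0],[0,0,-3,0],[0,0,-2,0],[0,0,-2,0],[0,0,-1,0],[0,0,0,0],[0,0,0,0]]]' 0;  python3 -m jog '[[[0,0,20,0],[0,0,40,0],[0,0,20,0],[0,25,0,0],[0,18,0,0],[0,0,-10,0],[0,0,0,0],[0,0,0,0]]]' 50
python3 - <<'E'
from h import *
im=manip.snapshot("wrist");cv2.imwrite("pics/w12.png",im[:,:,::-1])
E
```

```text
t: 43.0
tcp_pos: [0.4558, 0.3428, 0.2333]
tool_rot: [1.0, 0.006, 0.0, -0.0]
force: [0.4, -0.7, -0.6]
finger_gap: 0.003
t: 44.0
tcp_pos: [0.4558, 0.3426, 0.2187]
tool_rot: [1.0, 0.006, 0.0, 0.0]
force: [-1.3, -1.2, 7.3]
finger_gap: -0.004
t: 45.0
tcp_pos: [0.4556, 0.3851, 0.2869]
tool_rot: [1.0, 0.005, -0.001, 0.001]
force: [0.4, -0.4, 0.7]
finger_gap: 0.499
```

```bash
python3 -c "
import cv2,numpy as np
a=cv2.imread('pics/w12.png');b=cv2.imread('pics/t3.png');a=a[100:420,60:500];b=b[:,:340]
h=max(len(a),len(b));f=lambda i:np.pad(i,((0,h-len(i)),(0,0),(0,0)))
cv2.imwrite('pics/m.png',np.hstack([f(a),f(b)]))"
```

```text
(no output)
```

View pics/m.png

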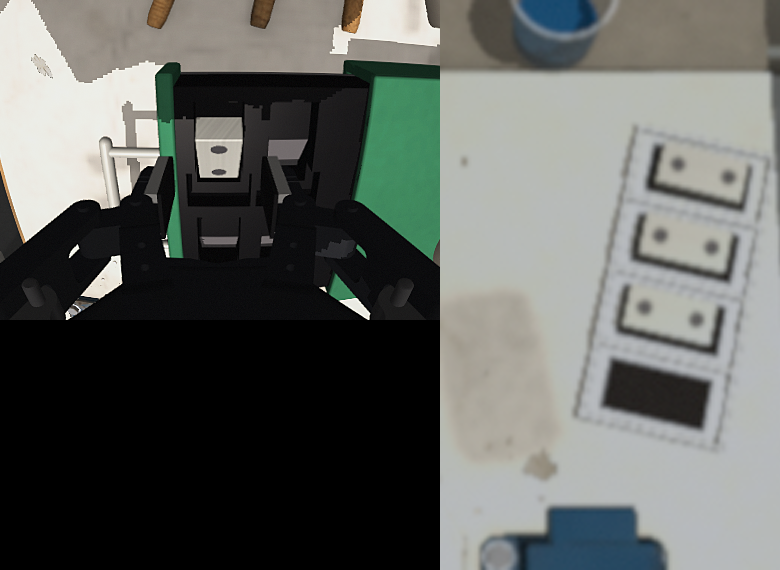

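The last block is tipped between the jaws at about (218,145), and three blocks lie flat in the tray. I grip the last one.

```bash
python3 -m jog '[[[0,0,-25,0],[0,0,-20,0],[0,0,-10,0],[0,0,-1,0],[0,0,0,0],[0,0,0,0],[0,0,0,0],[0,0,0,0]]]' 50 60; python3 -m jog '[[[0,0,0,0],[0,0,0,0],[0,0,0,0],[0,0,0,0],[0,0,0,0],[0,0,0,0],[0,0,0,0],[0,0,0,0]]]' 0 80;python3 -m jog '[[[0,0,3,0],[0,0,7,0],[0,0,15,0],[0,0,25,0],[0,0,25,0],[0,0,25,0],[0,0,0,0],[0,0,0,0]]]'
python3 - <<'E'
from h import *
im,o=tray()
for a,p in o: print(a,p.round(1))
E
```

```text
t: 46.05
tcp_pos: [0.4558, 0.3858, 0.232]
tool_rot: [1.0, 0.006, 0.0, -0.0]
force: [-0.8, -0.6, -0.4]
finger_gap: 0.5
t: 47.05
tcp_pos: [0.4558, 0.3859, 0.2322]
tool_rot: [1.0, 0.005, 0.0, -0.0]
force: [-0.1, -0.1, 4.8]
finger_gap: 0.318
t: 48.05
tcp_pos: [0.4553, 0.3854, 0.3313]
tool_rot: [1.0, 0.005, -0.001, 0.0]
force: [-0.0, -0.9, -3.9]
finger_gap: 0.319
497 [517.4   8.9]
```

Delta (65,−365).

```bash
python3 -m jog '[[[5,-31,0,-2],[10,-52,0,-2],[11,-58,0,-2],[11,-58,0,-2],[11,-58,0,-2],[10,-54,0,-2],[5,-37,0,-2],[2,-17,0,0]]]';  python3 -m jog '[[[0,0,-30,0],[0,0,-35,0],[0,0,-25,0],[0,0,-12,0],[0,0,-8,0],[0,0,-4,0],[0,0,-1,0],[0,0,0,0]]]'; python3 -m jog '[[[0,0,-2,0],[0,0,0,0],[0,0,0,0],[0,0,0,0],[0,0,0,0],[0,0,0,0],[0,0,0,0],[0,0,0,0]]]'
```

```text
t: 49.1
tcp_pos: [0.5208, 0.0187, 0.3306]
tool_rot: [0.993, -0.118, -0.001, -0.0]
force: [0.2, -0.0, -3.5]
finger_gap: 0.315
t: 50.1
tcp_pos: [0.5209, 0.0208, 0.2173]
tool_rot: [0.993, -0.116, 0.001, 0.0]
force: [-0.3, -0.3, -2.4]
finger_gap: 0.318
t: 51.1
tcp_pos: [0.521, 0.0214, 0.2161]
tool_rot: [0.993, -0.117, 0.001, -0.0]
force: [-0.8, 4.6, 6.5]
finger_gap: 0.318
```

```bash
python3 -m jog '[[[0,0,0,0],[0,0,0,0],[0,0,0,0],[0,0,30,0],[0,0,40,0],[0,0,50,0],[0,0,30,0],[0,0,0,0]]]' 55 60; python3 -m jog '[[[0,30,0,2],[0,50,0,2],[0,55,0,2],[-25,50,0,2],[-40,45,0,2],[-40,40,0,2],[-28,20,0,2],[-15,8,0,0]]]' 35
python3 - <<'E'
from h import *
im,o=tray();print(o)
c=manip.camera_info("top")
cv2.imwrite("pics/t4.png",im[:,:,::-1])
g=cv2.cvtColor(im,cv2.COLOR_RGB2GRAY)
m=(g<70).astype(np.uint8);m[:170]=0;m[300:]=0;m[:,:335]=0;m[:,400:]=0
m=cv2.morphologyEx(m,cv2.MORPH_CLOSE,np.ones((3,3)))
n,l,st,ce=cv2.connectedComponentsWithStats(m)
for i in range(1,n):
    if st[i,4]>15: print(st[i],ce[i].round(1))
cv2.imwrite("pics/t4c.png",cv2.resize(im[150:310,320:420],None,fx=3.5,fy=3.5,interpolation=2)[:,:,::-1])
E
```

```text
t: 52.1
tcp_pos: [0.5214, 0.0205, 0.3671]
tool_rot: [0.993, -0.116, 0.003, 0.0]
force: [0.6, 0.6, -0.4]
finger_gap: 0.551
t: 53.1
tcp_pos: [0.3709, 0.3193, 0.3633]
tool_rot: [1.0, 0.006, -0.002, 0.001]
force: [0.1, -0.4, -0.2]
finger_gap: 0.351
[]
[359 189  26  19  54] [366.6 200.6]
[368 243  16  15  34] [378.8 252.2]
[375 268   5  14  16] [377.1 275.2]
```

```bash
python3 -m jog '[[[1,0,-40,0],[0,0,-45,0],[0,0,-40,0],[0,0,-22,0],[0,0,-11,0],[0,0,-4,0],[0,0,0,0],[0,0,0,0]]]' ; python3 -m jog '[[[0,0,0,0],[0,0,0,0],[0,0,0,0],[0,0,0,0],[0,0,0,0],[0,0,0,0],[0,0,0,0],[0,0,0,0]]]' 0 40
```

```text
t: 54.15
tcp_pos: [0.3741, 0.3189, 0.2035]
tool_rot: [1.0, 0.005, 0.001, -0.0]
force: [0.2, -0.3, -0.7]
finger_gap: 0.351
t: 55.15
tcp_pos: [0.3738, 0.3189, 0.2034]
tool_rot: [1.0, 0.006, 0.001, -0.0]
force: [0.2, -0.0, 6.2]
finger_gap: 0.098
```

Gripped the handle. I push +x by about 140 mm, then finish by feel.

```bash
python3 -m jog '[[[12,0,0,0],[24,1,0,0],[24,0,0,0],[24,1,0,0],[24,0,0,0],[20,0,0,0],[11,0,0,0],[0,0,0,0]]]'; python3 -m jog '[[[1,0,0,0],[1,0,0,0],[1,0,0,0],[1,0,0,0],[0,0,0,0],[0,0,0,0],[0,0,0,0],[0,0,0,0]]]'
```

```text
t: 56.15
tcp_pos: [0.5138, 0.3206, 0.2035]
tool_rot: [1.0, 0.005, 0.001, -0.0]
force: [0.9, -2.5, 4.4]
finger_gap: 0.097
t: 57.15
tcp_pos: [0.515, 0.3207, 0.2035]
tool_rot: [1.0, 0.006, -0.002, 0.001]
force: [-5.0, -0.7, 8.9]
finger_gap: 0.097
```

```bash
python3 -m jog '[[[1,0,0,0],[1,0,0,0],[0,0,0,0],[0,0,0,0],[0,0,0,0],[0,0,0,0],[0,0,0,0],[0,0,0,0]]]'; python3 -m jog '[[[0,0,0,0],[0,0,0,0],[0,0,0,0],[0,0,20,0],[0,0,50,0],[0,0,50,0],[-20,0,40,0],[-20,0,10,0]]]' 35;  python3 -m jog '[[[-20,0,0,0],[-20,0,0,0],[-20,0,0,0],[0,0,0,0],[0,0,0,0],[0,0,0,0],[0,0,0,0],[0,0,0,0]]]'
python3 - <<'E'
from h import *
im,o=tray();a=manip.snapshot("scene")
cv2.imwrite("pics/f.png",np.hstack([cv2.resize(im[120:310,140:420],(420,285)),cv2.resize(a[130:320,100:440],(380,212)).__class__(0) if 0 else cv2.copyMakeBorder(cv2.resize(a[130:320,120:420],(380,241)),0,44,0,0,cv2.BORDER_CONSTANT)])[:,:,::-1])
E
```

```text
t: 58.15
tcp_pos: [0.5156, 0.3208, 0.2034]
tool_rot: [1.0, 0.006, -0.004, 0.001]
force: [-8.1, 0.0, 12.0]
finger_gap: 0.099
t: 59.15
tcp_pos: [0.4788, 0.3209, 0.3768]
tool_rot: [1.0, 0.005, 0.004, -0.001]
force: [0.8, 0.9, 0.0]
finger_gap: 0.353
t: 60.15
tcp_pos: [0.4191, 0.3207, 0.3726]
tool_rot: [1.0, 0.005, 0.0, 0.0]
force: [0.7, -0.3, -0.0]
finger_gap: 0.351
```

View pics/f.png

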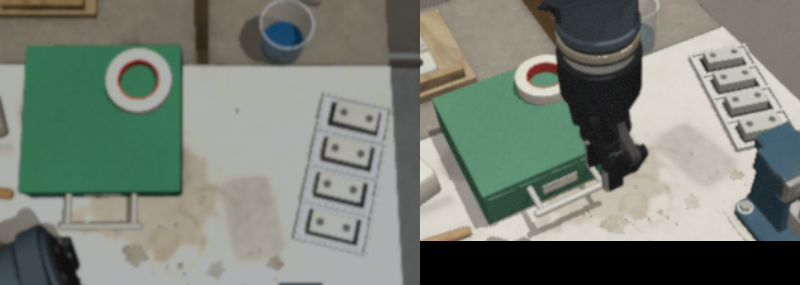

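All four blocks lie flat, one in each compartment. The drawer is shut with its handle where it started, and the arm is clear.

```bash
python3 -c "
from station import manip
print(manip.sign_off())"
```

```text
the job is handed in; nothing more can be done
None
```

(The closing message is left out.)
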